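Set the slicer's thickness wheel and lock it

ROBOT

A 7-joint arm with a two-finger parallel gripper is mounted at the origin on the work surface. World frame = base frame: x ahead of the robot, y to its left, z up, the work surface at z = 0. Lengths are in m, angles in rad, forces in N, time in s.
With the tool pointing down it reaches from about 0.425 to 0.825 m from the base axis. Payload 3.6 kg.
Tool frame: the origin (TCP) lies midway between the tips of the shut fingers; the grasp point (between the pads) lies 19 mm behind it (env.grip_depth is the distance from the TCP to the grasp point, in m); z points along the fingers, y is the direction in which the jaws open and shut (so a half turn about z gives the same grasp; the last joint's range is limited). The gripper opens to 85 mm and grips with 20 to 120 N. Pads are 22 mm wide; open, the fingers measure 114 mm over their backs; the gripper's body (76 mm by 85 mm) begins 54 mm behind the grasp point. The pads swing forward as they close: fully open they stand 13 mm farther back than shut.
Start: joints at [1.256, 0.615, -0.013, 1.423, 0.008, 1.103, -0.04], TCP at [0.185, -0.623, 0.231] pointing down, gripper open.
Joint ranges: [-3.12, 3.12], [-0.3, 2.06], [-1.34, 1.32], [0.26, 2.42], [-1.36, 4.5], [0.01, 1.98], [-2.84, 2.84]. Speed limits (rad/s): [2.79, 2.79, 3.14, 3.14, 3.14, 3.14, 3.14].

INTERFACE

Orientations are given as a rotation vector (axis times angle).
In Python, from bench import env gives the robot as it stands. The module is installed in compiled form; this text tells all that it offers.
- The arm moves only by the shell command python3 -m creep 'ROWS' [FORCE]. ROWS is text: rows parted by semicolons, each of 7 numbers parted by spaces: the shift along the tool's x, y, z in mm, then the turn, a rotation vector about the tool's x, y, z in degrees, then the opening, from -1 (shut) to 1 (fully open), so that 0 is half open. In form: dx dy dz rx ry rz grip; .... A call has 1 to 12 rows; each row is the pose to reach, as a shift and turn from the pose commanded when the call began, along the tool's axes at that moment; what a row does not reach only later rows make up. A row lasts 1/10 s, in which the tool goes at most 50 mm and 8.59 degrees, less where a joint would pass 70% of its speed; a pose out of reach is approached as far as the arm can. A call with a gripper value outside its range is refused whole. The fingers move at their own pace and stop on an object; FORCE is the grip in N (left out, the last holds). Time passes only in rows, so rows that repeat a pose let the fingers close. It gives the time, the measured TCP pose, the force and the opening at its end, in the units of the state.
- env.observe(): the state, without advancing time (a new reading comes with each control period).
- env.get_image(name): name is "side" or "top"; returns a dict with "image" (384x512x3 uint8, blue, green, red), "depth" (384x512 float32, m along the optical axis (not along the pixel's ray), 0 where there is no reading), "intrinsics" (3x3 intrinsics, pixels), "origin" and "orientation" of the camera in the world. Camera axes: x right, y up, looking along -z (the intrinsics and any distortion apply to the point x, -y, -z); pixel columns grow to the right and rows downward; lengths in m; the calibration is good to about 2 mm. A picture is of the moment at which its call begins.
- env.hand_in(): hands the job in, once; it reports no verdict.
The state is a dict: "time_s": time; "joint_positions": joint angles; "joint_vel": joint speeds; "tau": joint torques, N m; "tcp_pos": TCP position; "orientation": TCP orientation; "force": force on the tool from outside, world axes, zero at the start; "torque": the same for the moment, N m; "gripper_width": opening from 0.0 (shut) to 1.0 (fully open).
Only numpy, scipy, OpenCV 4.12 (cv2) and the standard library are available. Lean on these libraries where they do the work, as an engineer would, in place of code of your own. Each camera call takes 0.05 s, during which the arm holds its last target. There are 200 camera calls.

TASK

The vegetable slicer's slice thickness is set too thin. With a fingertip, flick the edge of the black star wheel round clockwise (seen from above), click by click, until the steel rib on its top clicks to rest in line with the fixed steel pointer (the wedge on the housing, across from the latch), and never go a click past it. Then push the steel lock latch fully home towards the wheel with a fingertip, and leave the bowl, the jar and the pepper mill where they stand.

Things in the scene. Friction and masses are not known exactly. Their poses are not given: they have to be found in the camera images.
- slicer: Vegetable slicer fixed to the counter. Origin on the counter under the star wheel's vertical axis, z up. White housing, flat top 55 mm high, x -67 to +67, y -115 to +70 mm, carries the wheel. Beyond it along the slicer's +x, to 370 mm, a deck 146 mm wide slopes up from 60 to 115 mm high (not used). Pointer on the wheel's +y side, latch on its -y side.
- wheel_axis (a point): Point on the wheel's axis at the top of its disc, 76 mm above the counter. Black star wheel: disc of 31 mm radius, six straight radial teeth 60 degrees apart, 9 mm wide, out to 48 mm radius, all from 58 to 76 mm above the counter. A fingertip put down between two teeth pushes a tooth's flank; the gap is about 39 mm wide at the tips, 23 mm at the disc.
- rib_tip (a point): The outer end of the steel rib (40 mm long, 6 mm wide, 4 mm high) that lies on top of the wheel, from near its hub out along the middle of one of the six teeth; the point is 47.5 mm from the axis, 80 mm above the counter, and turns with the wheel.
- pointer (a point): The inner, narrow end of the fixed steel pointer, a flat dark wedge 15 mm long, 5 mm high, up to 19 mm wide, on top of the housing across the wheel from the latch: 52 mm from the wheel axis along the slicer's +y, 60 mm above the counter. When the wheel is set right, the rib points at it.
- wheel (a joint): Wheel angle, rad: 0 with the rib at the pointer, negative before it, growing clockwise seen from above. Sprung stops every 30 degrees (0.5236); let go, it snaps to the nearest. Starts 2 to 7 clicks before the pointer. A click takes about 3 to 5 N at a tooth. At 0 the rib's tooth lies along the slicer's +y. End stops 48 degrees past and 228 degrees before the pointer.
- latch (a joint): Travel of the lock latch in m: about 0 when open, 0.020 fully home. It slides along the slicer's +y, straight towards the wheel axis, against about 2 N of friction, and stays where it is left.
- latch_tab (a point): Centre of the outer face (turned away from the wheel) of the latch's upright steel tab, 67 mm above the counter: 30 mm wide along the slicer's x, 10 mm thick, 56 to 78 mm above the counter. Open, it is 110 mm from the wheel axis along the slicer's -y; home, 90 mm. Push this face towards the wheel.
- bowl_mid (a point): Middle (25 mm up) of the loose blue bowl, 100 mm across, 50 mm high. Not to be moved.
- jar_mid (a point): Middle (45 mm up) of the loose glass spice jar, 50 mm across, 90 mm high. Not to be moved.
- mill_mid (a point): Middle (55 mm up) of the loose dark wooden pepper mill, 54 mm across, 110 mm high. Not to be moved.

How it is judged:
By the outcome, as a careful person would: the job done as asked, in the order asked, and still so for the second after the job is handed in, with the robot touching nothing.
It also fails if it takes over 72 s, if anything falls off the work surface, if the arm or the gripper's body presses on something with over 40 N, if the wrist force passes 120 N, or if a joint passes its speed limit or range.

## Working session

There is one attempt and no reset: what is moved stays moved. The work goes in short steps, Python scripts to look and compute and a shell command to move; the robot and the scene stay as the last step left them, time stands still between calls to the robot, and variables do not carry over. Pictures are saved under pics/ and viewed, about 8 in all and at most 12, crops included, and the job is handed in when it is done.

```bash
mkdir -p pics; cat > h.py <<'E'
from bench import env
import numpy as np, cv2
from scipy.spatial.transform import Rotation as R
def rot(o):
    o=np.array(o,float)
    if o.shape==(3,3): return o
    return (R.from_quat(o) if o.size==4 else R.from_rotvec(o)).as_matrix()
def cast(d,uv,z):
    K=d["intrinsics"]; M=rot(d["orientation"]); o=np.array(d["origin"])
    uv=np.atleast_2d(uv).astype(float)
    r=np.c_[(uv[:,0]-K[0,2])/K[0,0],-(uv[:,1]-K[1,2])/K[1,1],-np.ones(len(uv))]@M.T
    return o+r*((z-o[2])/r[:,2])[:,None]
def cloud(d):
    h,w=d["depth"].shape; K=d["intrinsics"]; v,u=np.mgrid[:h,:w]; z=d["depth"]
    p=np.stack([(u-K[0,2])/K[0,0]*z,-(v-K[1,2])/K[1,1]*z,-z],-1)
    return p@rot(d["orientation"]).T+np.array(d["origin"])
E
python3 - <<'E'
from h import *
for n in("top","side"):
    d=env.get_image(n); cv2.imwrite(f"pics/{n}0.png",d["image"])
    print(n,d["intrinsics"],d["origin"],d["orientation"],[k for k in d])
s=env.observe();print(s)
E
```

```text
top [[348.12162694   0.         253.71653297]
 [  0.         348.12162694 193.30109275]
 [  0.           0.           1.        ]] [ 0.46031989 -0.00947341  0.98281028] [ 0.06422696 -0.1077078  -1.54087731] ['image', 'depth', 'intrinsics', 'origin', 'orientation']
side [[406.65406337   0.         257.68841415]
 [  0.         406.65406337 184.44748386]
 [  0.           0.           1.        ]] [ 0.45433225 -0.93804861  0.66521774] [ 1.02299711 -0.06464378 -0.09871762] ['image', 'depth', 'intrinsics', 'origin', 'orientation']
{'time_s': 0.1, 'joint_positions': array([ 1.25553855,  0.61581983, -0.01261382,  1.42476597,  0.00810561,
        1.10340429, -0.04038653]), 'joint_vel': array([-7.98286613e-04, -2.17185131e-04,  1.83309375e-03, -3.49134730e-03,
        8.42154101e-05, -2.30753474e-03, -1.86028621e-03]), 'tau': array([ 1.47643328e-03, -4.70382857e+01,  2.60312185e-01, -1.71572059e+01,
        1.00654163e-02,  5.84819223e-03, -1.80398459e-06]), 'tcp_pos': array([ 0.18490368, -0.6224155 ,  0.23024668]), 'orientation': array([-3.10659472e+00, -4.51795514e-01,  5.86801912e-04]), 'force': array([-0.0065863 , -0.34392939, -0.16743356]), 'torque': array([ 0.03601773, -0.03240311,  0.05690563]), 'gripper_width': 0.9986659542931866}
```

View pics/top0.png

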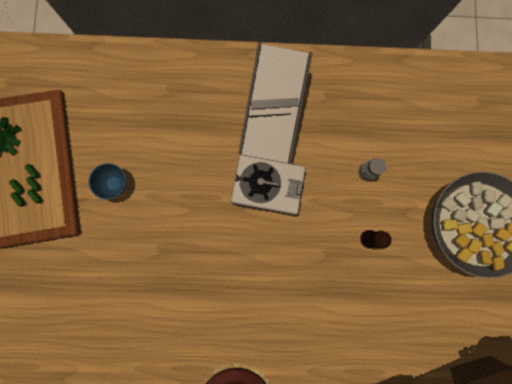

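View pics/side0.png

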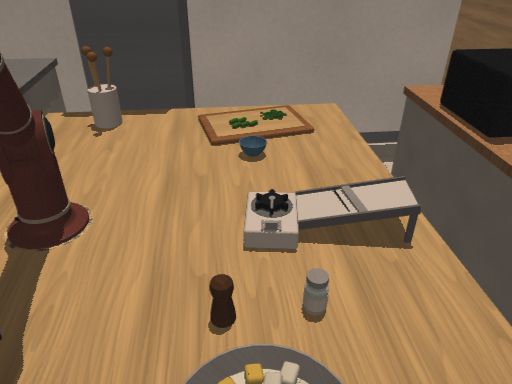

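The top view shows the slicer with its wheel at about (262,182), the latch on the right at (295,188) and the rib pointing right. The jar is at (373,169), the mill at (375,239) and the bowl at (108,182). The side view agrees.

```bash
python3 - <<'E'
from h import *
d=env.get_image("top"); im=d["image"]; P=cloud(d)
c=cv2.resize(im[145:225,222:318],None,fx=8,fy=8,interpolation=cv2.INTER_CUBIC); cv2.imwrite("pics/c1.png",c)
# housing top: bright, low saturation, z near .055
hsv=cv2.cvtColor(im,cv2.COLOR_BGR2HSV); z=P[...,2]
m=((abs(z-.055)<.006)&(hsv[...,1]<60)).astype(np.uint8); m[:145]=0;m[225:]=0;m[:,:222]=0;m[:,318:]=0
print(m.sum(),np.median(z[m>0]))
pts=P[m>0][:,:2].astype(np.float32)
r=cv2.minAreaRect(pts);print(r,cv2.boxPoints(r))
# dark wheel
w=((hsv[...,2]<60)&(z>.066)&(z<.086)).astype(np.uint8); w[:155]=0;w[210:]=0;w[:,:235]=0;w[:,:235]=0;w[:,290:]=0
v,u=np.nonzero(w);q=cast(d,np.c_[u,v],.076)[:,:2].astype(np.float32);print(len(q),q.mean(0),cv2.minEnclosingCircle(q),cv2.minAreaRect(q))
E
```

```text
2300 0.05449784580336847
((0.6124486327171326, -0.0750609040260315), (0.17903265357017517, 0.1820564866065979), 82.63704681396484) [[ 0.5106991  -0.15217343]
 [ 0.6912543  -0.17550477]
 [ 0.7141982   0.00205162]
 [ 0.53364295  0.02538297]]
482 [ 0.5926033  -0.04678155] ((0.5926741361618042, -0.04924910143017769), 0.04808598384261131) ((0.5926733613014221, -0.04911541938781738), (0.0922643393278122, 0.08186608552932739), 81.68195343017578)
```

View pics/c1.png

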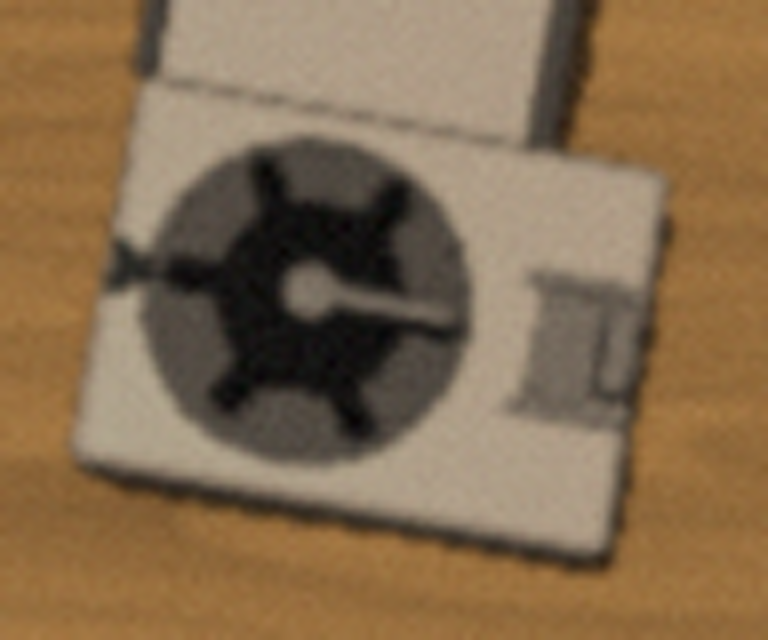

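The crop shows the rib opposite the pointer, pointing at the latch. That puts the wheel about 6 clicks before the target. Next I get exact geometry from the corners.

```bash
python3 - <<'E'
from h import *
d=env.get_image("top")
f=lambda p,z:cast(d,[[222+a/8-.44,145+b/8-.44] for a,b in p],z)[:,:2]
C=f([(78,460),(605,560),(662,170),(150,80)],.055)
print("corners",C,[np.linalg.norm(C[i]-C[i-1]) for i in range(4)])
T=f([(265,160),(400,190),(170,270),(228,400),(360,430),(455,330)],.076)
print("tooth mean",T.mean(0))
hub=f([(307,290)],.080)[0];rib=f([(455,325)],.080)[0];pt=f([(152,268)],.06)[0];lt=f([(632,360)],.078)[0]
print("hub",hub,"rib",rib,"ptr",pt,"latch outer",lt)
yd=(C[0]+C[3]-C[1]-C[2]); a=np.degrees(np.arctan2(-yd[0],yd[1])); xd=C[2]+C[3]-C[0]-C[1]; b=np.degrees(np.arctan2(xd[1],xd[0]))
print("yaw",a,b)
for yaw in ((a+b)/2,):
    c,s=np.cos(np.radians(yaw)),np.sin(np.radians(yaw)); M=np.array([[c,-s],[s,c]])
    loc=np.array([[-67,70],[-67,-115],[67,-115],[67,70]])/1e3
    print("origin from corners",(C-loc@M.T).mean(0), C-loc@M.T)
    for n,p in (("pt",pt),("rib",rib),("hub",hub),("lt",lt)): print(n,(p-T.mean(0))@M*1e3)
    print("teeth ang",np.degrees(np.arctan2(*((T-T.mean(0))@M).T[::-1])),np.linalg.norm(T-T.mean(0),axis=1))
s=env.observe(); Rm=rot(s["orientation"]); print("toolx",Rm[:,0],"y",Rm[:,1])
E
```

```text
corners [[ 0.53776663  0.02527519]
 [ 0.50934779 -0.15168738]
 [ 0.64228921 -0.16942518]
 [ 0.66766497  0.00524357]] [np.float64(0.13143380680067834), np.float64(0.17922996406672279), np.float64(0.13411954383791144), np.float64(0.17650241333112687)]
tooth mean [ 0.59228462 -0.05092454]
hub [ 0.59371675 -0.04869609] rib [ 0.58362821 -0.0975177 ] ptr [0.60250801 0.00252667] latch outer [ 0.57407438 -0.15622713]
yaw -8.69799992268056 -8.17728391235129
origin from corners [ 0.59256864 -0.05039199] [[ 0.59377012 -0.05379825]
 [ 0.59249688 -0.04776323]
 [ 0.5928887  -0.04583882]
 [ 0.59111886 -0.05416766]]
pt [ 2.26967643 54.37276796]
rib [ -1.7259655  -47.35902452]
hub [1.08963835 2.41446571]
lt [  -2.5617787  -106.83485493]
teeth ang [  29.15080766  -29.05679266   89.69295157  150.86059975 -150.95168142
  -93.30179338] [0.04811927 0.04584668 0.04786467 0.0443479  0.04673543 0.04801877]
toolx [ 9.58556944e-01  2.84901008e-01 -1.08605420e-05] y [ 0.28490064 -0.95855577 -0.0015672 ]
```

```bash
python3 -m creep '40 -40 0 0 0 -5 1;80 -80 0 0 0 -11 1;120 -120 0 0 0 -16 1;150 -150 0 0 0 -21 1;180 -180 0 0 0 -26 1;210 -210 0 0 0 -30 1;240 -240 0 0 0 -34 1;270 -270 0 0 0 -38 1;300 -300 0 0 0 -42 1;330 -330 0 0 0 -46 1;360 -360 0 0 0 -50 1;390 -390 0 0 0 -54 1'
cat > w.py <<'E'
from h import *
def tgt(x,y,ang=None):
    s=env.observe(); Rm=rot(s["orientation"]); p=s["tcp_pos"]
    dv=np.array([x-p[0],y-p[1],0]); cur=np.degrees(np.arctan2(Rm[1,1],Rm[0,1]))
    print("t",s["time_s"],"tcp",p,"shift mm",(Rm.T@dv*1e3).round(1),"yawy",cur,"rz",None if ang is None else cur-ang,"toolz",Rm[:,2].round(3),"F",s["force"].round(1),"q",s["joint_positions"].round(2))
E
python3 -c "
from w import *
tgt(.502,-.0362,-8.5)"
```

```text
time_s: 1.4
tcp_pos: [0.4484, -0.1367, 0.2315]
orientation: [2.562, 1.817, 0.0]
force: [-0.0, -0.6, 0.6]
gripper_width: 1.001
t 1.4 tcp [ 0.44841593 -0.13665787  0.23147263] shift mm [112.5  17.4  -0. ] yawy -19.30630864101286 rz -10.806308641012858 toolz [ 0. -0. -1.] F [-0.  -0.6  0.6] q [ 0.52  0.36 -0.37  1.92  0.16  0.89 -0.26]
```

```bash
python3 -m creep '40 6 0 0 0 -4 1;80 12 30 0 0 -8 1;112 17 60 0 0 -11 1;112 17 100 0 0 -11 1;112 17 125 0 0 -11 1;112 17 125 0 0 -11 1;112 17 125 0 0 -11 1'
python3 - <<'E'
from w import *
tgt(.502,-.0362,-8.5)
d=env.get_image("top"); e=env.get_image("side")
a=cv2.resize(d["image"][140:240,215:325],(440,400),interpolation=cv2.INTER_CUBIC)
b=cv2.resize(e["image"][150:260,190:311],(440,400),interpolation=cv2.INTER_CUBIC)
cv2.imwrite("pics/c2.png",np.vstack([a,b])[:, :] if 0 else cv2.resize(np.hstack([a,b]),(800,364)))
E
```

```text
time_s: 2.1
tcp_pos: [0.5015, -0.0382, 0.1066]
orientation: [-2.379, -2.051, -0.0]
force: [0.4, -0.3, 1.5]
gripper_width: 1.0
t 2.1 tcp [ 0.50147677 -0.03820675  0.10663946] shift mm [2.1 0.2 0. ] yawy -8.462565378717468 rz 0.03743462128253228 toolz [ 0.  0. -1.] F [ 0.4 -0.3  1.5] q [ 0.27  0.59 -0.35  1.98  0.32  0.63 -0.44]
```

View pics/c2.png

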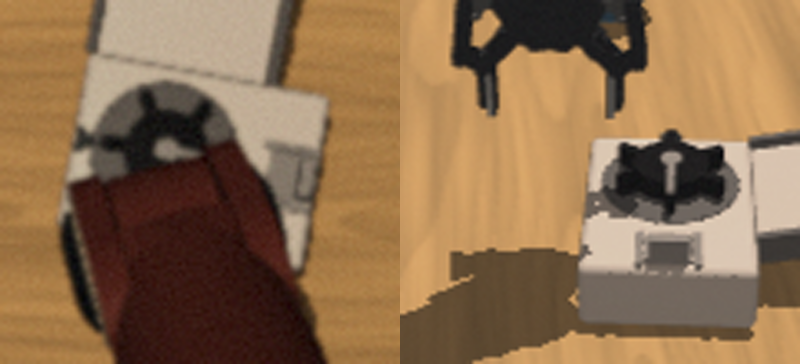

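The side crop shows both open fingertips above the housing's near edge. The inner tip is at source pixel about (254,183) and the outer at about (217,183). I'll locate the tips from depth.

```bash
python3 - <<'E'
from w import *
e=env.get_image("side"); P=cloud(e)[150:200,190:290].reshape(-1,3); g=e["image"][150:200,190:290].reshape(-1,3)
o=np.array([.593,-.0498]); a=np.radians(-8.5); M=np.array([[np.cos(a),-np.sin(a)],[np.sin(a),np.cos(a)]])
L=np.c_[(P[:,:2]-o)@M,P[:,2]]
for lo,hi in((.105,.115),(.115,.125),(.125,.135),(.14,.15)):
    m=(L[:,2]>lo)&(L[:,2]<hi)&(abs(L[:,1])<.05)&(L[:,0]<0)&(L[:,0]>-.2)
    for s in (L[:,0]>-.092,L[:,0]<=-.092):
        q=L[m&s]; 
        if len(q): print(lo,len(q),"x",q[:,0].min().round(4),q[:,0].max().round(4),"y",np.percentile(q[:,1],[5,50,95]).round(4))
m=(L[:,0]<-.01)&(L[:,0]>-.2)&(abs(L[:,1])<.05)&(L[:,2]>.09); print("lowest",np.sort(L[m][:,2])[:8])
E
```

```text
0.115 3 x -0.048 -0.0428 y [-0.0128 -0.0117 -0.0106]
0.115 1 x -0.1339 -0.1339 y [-0.0015 -0.0015 -0.0015]
0.125 15 x -0.048 -0.0353 y [-0.0153 -0.012  -0.0068]
0.125 23 x -0.1457 -0.1336 y [-0.0157 -0.0118  0.0021]
0.14 18 x -0.048 -0.0353 y [-0.015  -0.0111 -0.0082]
0.14 20 x -0.1474 -0.1339 y [-0.0147 -0.0116 -0.0073]
lowest [0.12269366 0.12365287 0.12379237 0.12430222 0.12535306 0.12539498
 0.12597257 0.1261825 ]
```

The inner finger is at radius 35–48 mm, as planned. I'll lower it into the gap.

```bash
python3 -m creep '2 0 10 0 0 0 1;2 0 22 0 0 0 1;2 0 34 0 0 0 1;2 0 44 0 0 0 1;2 0 50 0 0 0 1;2 0 55 0 0 0 1;2 0 55 0 0 0 1;2 0 55 0 0 0 1'
python3 -c "
from w import *
tgt(.502,-.0362,-8.5)
import numpy as np
for t in range(5,66,5):
  r=np.radians(t);print(t,(92*np.sin(r)).round(1),(92*(1-np.cos(r))).round(1))"
```

```text
time_s: 3.05
tcp_pos: [0.5017, -0.0361, 0.0514]
orientation: [2.379, 2.052, 0.0]
force: [0.7, 1.1, -0.4]
gripper_width: 1.002
t 3.05 tcp [ 0.50169617 -0.03612581  0.05138048] shift mm [-0.   0.3  0. ] yawy -8.449086775128988 rz 0.05091322487101202 toolz [ 0.  0. -1.] F [ 0.7  1.1 -0.4] q [ 0.22  0.67 -0.29  2.02  0.38  0.5  -0.49]
5 8.0 0.4
10 16.0 1.4
15 23.8 3.1
20 31.5 5.5
25 38.9 8.6
30 46.0 12.3
35 52.8 16.6
40 59.1 21.5
45 65.1 26.9
50 70.5 32.9
55 75.4 39.2
60 79.7 46.0
65 83.4 53.1
```

```bash
python3 -m creep '4 0.1 0 0 0 2.5 1;8 0.4 0 0 0 5 1;12 0.8 0 0 0 7.5 1;16 1.4 0 0 0 10 1;19.9 2.2 0 0 0 12.5 1;23.8 3.1 0 0 0 15 1;27.7 4.3 0 0 0 17.5 1;31.5 5.5 0 0 0 20 1;35.2 7 0 0 0 22.5 1;38.9 8.6 0 0 0 25 1;42.5 10.4 0 0 0 27.5 1;46 12.3 0 0 0 30 1'
cat > look.py <<'E'
from w import *
import sys
def look(n,save=True):
    d=env.get_image("side"); e=env.get_image("top")
    a=cv2.resize(e["image"][140:240,215:325],(440,400),interpolation=cv2.INTER_CUBIC)
    b=cv2.resize(d["image"][180:260,235:323],(440,400),interpolation=cv2.INTER_CUBIC)
    cv2.imwrite(f"pics/{n}.png",cv2.resize(np.hstack([a,b]),(800,364)))
tgt(.502,-.0362,-8.5)
look(sys.argv[1])
E
python3 look.py c3
```

```text
time_s: 4.25
tcp_pos: [0.5202, 0.0076, 0.0518]
orientation: [-2.83, -1.363, 0.0]
force: [0.1, 1.1, -0.0]
gripper_width: 0.997
t 4.25 tcp [0.52017861 0.00762247 0.05177486] shift mm [-45.6  13.1   0. ] yawy -38.5633295674357 rz -30.0633295674357 toolz [-0.  0. -1.] F [ 0.1  1.1 -0. ] q [ 0.04  0.68 -0.14  1.97  0.19  0.51 -0.91]
```

View pics/c3.png

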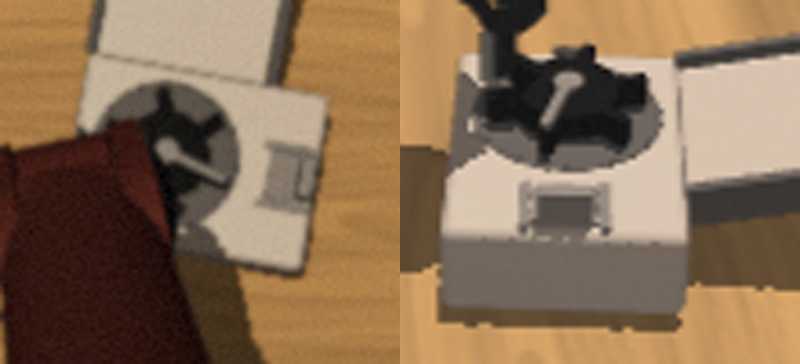

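The rib has turned about a click clockwise; it now leans down and right in the top view. I'll push on by another 30°.

```bash
python3 -m creep '4 0.1 0 0 0 2.5 1;8 0.4 0 0 0 5 1;12 0.8 0 0 0 7.5 1;16 1.4 0 0 0 10 1;19.9 2.2 0 0 0 12.5 1;23.8 3.1 0 0 0 15 1;27.7 4.3 0 0 0 17.5 1;31.5 5.5 0 0 0 20 1;35.2 7 0 0 0 22.5 1;38.9 8.6 0 0 0 25 1;42.5 10.4 0 0 0 27.5 1;46 12.3 0 0 0 30 1'
cat > rib.py <<'E'
from w import *
# rib direction from depth: points above wheel top, near axis, grey
def rib():
    o=np.array([.593,-.0498]); a=np.radians(-8.5); M=np.array([[np.cos(a),-np.sin(a)],[np.sin(a),np.cos(a)]])
    for n in("top","side"):
        d=env.get_image(n); im=d["image"].astype(int); h,w=im.shape[:2]
        v,u=np.mgrid[:h,:w]; q=(cast(d,np.c_[u.ravel(),v.ravel()],.080)[:,:2]-o)@M*1e3
        r=np.hypot(*q.T); b=im.max(2).ravel(); sat=(im.max(2)-im.min(2)).ravel()
        m=(r<44)&(r>12)&(b>105)&(sat<60)&(abs(cloud(d)[...,2].ravel()-.080)<.02)
        m2=np.zeros((h,w),np.uint8); m2.ravel()[m]=1
        k,lab,st,_=cv2.connectedComponentsWithStats(m2)
        for i in range(1,k):
            if st[i,4]<8: continue
            c=q[lab.ravel()==i].mean(0); print(n,"n",st[i,4],"centroid",c.round(1),"joint deg",round((90-np.degrees(np.arctan2(c[1],c[0]))+180)%360-180,1))
if __name__=="__main__": rib()
E
python3 rib.py
```

```text
time_s: 5.55
tcp_pos: [0.5582, 0.0361, 0.0515]
orientation: [-3.086, -0.586, 0.001]
force: [-0.6, -0.3, 0.5]
gripper_width: 1.002
top n 28 centroid [-18.9 -19.8] joint deg -136.4
side n 15 centroid [-19.6 -21. ] joint deg -137.0
```

```bash
python3 -m creep '3 0.1 0 0 0 2 1;6.4 0.2 0 0 0 4 1;9.6 0.5 0 0 0 6 1;12.8 0.9 0 0 0 8 1;12.8 0.9 0 0 0 8 1'; python3 rib.py
```

```text
time_s: 6.15
tcp_pos: [0.5716, 0.04, 0.0514]
orientation: [3.12, 0.37, 0.001]
force: [0.3, 0.3, 0.2]
gripper_width: 1.0
```

```bash
python3 -m creep '-6.4 0.2 0 0 0 -4 1;-12.8 0.9 0 0 0 -8 1;-12.8 0.9 -15 0 0 -8 1;-12.8 0.9 -35 0 0 -8 1;-22 2.7 -35 0 0 -14 1;-34 6.7 -35 0 0 -22 1;-46 12.3 -35 0 0 -30 1;-57 19.5 -35 0 0 -38 1;-66 28 -35 0 0 -46 1;-74 38 -35 0 0 -54 1;-81 49 -35 0 0 -62 1;-85.3 57.5 -35 0 0 -68 1'; python3 rib.py;python3 look.py c4
```

```text
time_s: 7.45
tcp_pos: [0.5007, -0.0374, 0.0863]
orientation: [-2.375, -2.056, 0.001]
force: [0.6, -0.1, 0.1]
gripper_width: 1.002
t 7.55 tcp [ 0.50072297 -0.03836507  0.08620484] shift mm [ 2.3  0.9 -0. ] yawy -8.65389470329243 rz -0.15389470329242982 toolz [-0.001 -0.001 -1.   ] F [-0.1 -0.5  0.4] q [ 0.24  0.61 -0.3   1.99  0.32  0.58 -0.44]
```

View pics/c4.png

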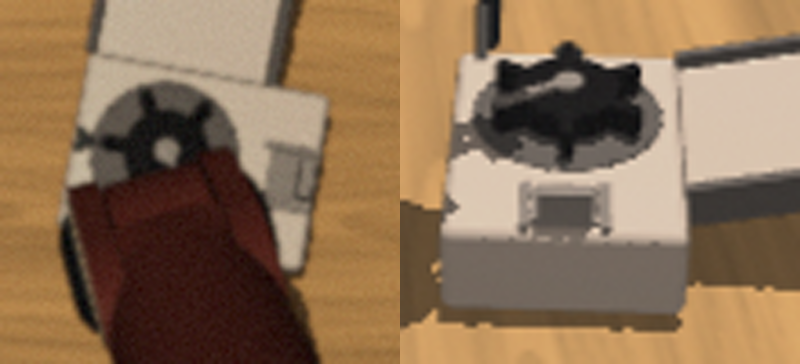

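The side crop shows the rib pointing left (towards the robot), and the teeth have the starting layout again. That is 2 clicks done and 4 left. I'll repeat the stroke.

```bash
sed -i 's/b>105/b>80/' rib.py; python3 rib.py; python3 -m creep '1 0 15 0 0 0 1;1 0 25 0 0 0 1;1 0 31 0 0 0 1;1 0 35 0 0 0 1;1 0 35 0 0 0 1'; python3 -c "
from w import *
tgt(.502,-.0362,-8.5)"
```

```text
side n 11 centroid [-15.2  -9.6] joint deg -122.3
time_s: 8.25
tcp_pos: [0.5013, -0.035, 0.0509]
orientation: [-2.378, -2.051, 0.001]
force: [-0.3, 0.8, 0.5]
gripper_width: 1.0
t 8.25 tcp [ 0.50132538 -0.0349566   0.05085605] shift mm [-1.1  0.8 -0. ] yawy -8.4426821371545 rz 0.057317862845499334 toolz [-0.001  0.    -1.   ] F [-0.3  0.8  0.5] q [ 0.2   0.67 -0.27  2.02  0.35  0.5  -0.47]
```

```bash
python3 -m creep '4 0.1 0 0 0 2.5 1;8 0.4 0 0 0 5 1;12 0.8 0 0 0 7.5 1;16 1.4 0 0 0 10 1;19.9 2.2 0 0 0 12.5 1;23.8 3.1 0 0 0 15 1;27.7 4.3 0 0 0 17.5 1;31.5 5.5 0 0 0 20 1;35.2 7 0 0 0 22.5 1;38.9 8.6 0 0 0 25 1;42.5 10.4 0 0 0 27.5 1;46 12.3 0 0 0 30 1' && python3 -m creep '4 0.1 0 0 0 2.5 1;8 0.4 0 0 0 5 1;12 0.8 0 0 0 7.5 1;16 1.4 0 0 0 10 1;19.9 2.2 0 0 0 12.5 1;23.8 3.1 0 0 0 15 1;27.7 4.3 0 0 0 17.5 1;31.5 5.5 0 0 0 20 1;35.2 7 0 0 0 22.5 1;38.9 8.6 0 0 0 25 1;42.5 10.4 0 0 0 27.5 1;46 12.3 0 0 0 30 1'; python3 rib.py;  python3 -m creep '3 0.1 0 0 0 2 1;6.4 0.2 0 0 0 4 1;9.6 0.5 0 0 0 6 1;12.8 0.9 0 0 0 8 1;12.8 0.9 0 0 0 8 1'; python3 rib.py
```

```text
time_s: 9.45
tcp_pos: [0.5204, 0.0087, 0.0517]
orientation: [-2.83, -1.363, 0.0]
force: [-0.7, 0.4, 0.4]
gripper_width: 1.002
time_s: 10.65
tcp_pos: [0.5585, 0.0375, 0.0516]
orientation: [-3.086, -0.585, 0.001]
force: [0.3, 0.7, 0.5]
gripper_width: 1.001
time_s: 11.25
tcp_pos: [0.5717, 0.0411, 0.0514]
orientation: [3.12, 0.369, 0.001]
force: [-0.1, 0.8, -0.1]
gripper_width: 1.001
```

```bash
python3 -m creep '-6.4 0.2 0 0 0 -4 1;-12.8 0.9 0 0 0 -8 1;-12.8 0.9 -15 0 0 -8 1;-12.8 0.9 -35 0 0 -8 1;-22 2.7 -35 0 0 -14 1;-34 6.7 -35 0 0 -22 1;-46 12.3 -35 0 0 -30 1;-57 19.5 -35 0 0 -38 1;-66 28 -35 0 0 -46 1;-74 38 -35 0 0 -54 1;-81 49 -35 0 0 -62 1;-85.3 57.5 -35 0 0 -68 1'; python3 rib.py;python3 look.py c5
```

```text
time_s: 12.55
tcp_pos: [0.5008, -0.0363, 0.0863]
orientation: [-2.375, -2.056, 0.001]
force: [-0.0, 0.1, 0.2]
gripper_width: 1.0
side n 25 centroid [-24.2  14.7] joint deg -58.8
t 12.65 tcp [ 0.50082818 -0.03733239  0.08620507] shift mm [ 1.3  1.  -0. ] yawy -8.659414195949854 rz -0.15941419594985362 toolz [-0.001 -0.001 -1.   ] F [ 0.2 -0.8 -0.1] q [ 0.22  0.61 -0.28  1.99  0.3   0.58 -0.42]
```

View pics/c5.png

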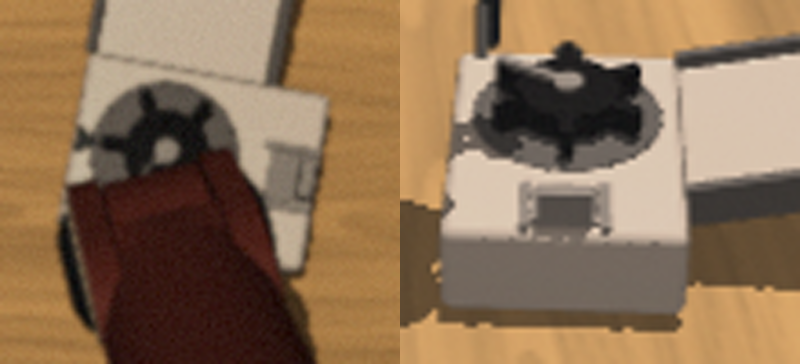

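The rib is at about -59°, so 4 clicks are done and 2 remain. I'll do the same stroke with slower final degrees.

```bash
python3 -m creep '0.5 0 15 0 0 0 1;0.5 0 25 0 0 0 1;0.5 0 31 0 0 0 1;0.5 0 35 0 0 0 1;0.5 0 35 0 0 0 1' && python3 -m creep '4 0.1 0 0 0 2.5 1;8 0.4 0 0 0 5 1;12 0.8 0 0 0 7.5 1;16 1.4 0 0 0 10 1;19.9 2.2 0 0 0 12.5 1;23.8 3.1 0 0 0 15 1;27.7 4.3 0 0 0 17.5 1;31.5 5.5 0 0 0 20 1;35.2 7 0 0 0 22.5 1;38.9 8.6 0 0 0 25 1;42.5 10.4 0 0 0 27.5 1;46 12.3 0 0 0 30 1' && python3 -m creep '4 0.1 0 0 0 2.5 1;8 0.4 0 0 0 5 1;12 0.8 0 0 0 7.5 1;16 1.4 0 0 0 10 1;19.9 2.2 0 0 0 12.5 1;23.8 3.1 0 0 0 15 1;27.7 4.3 0 0 0 17.5 1;31.5 5.5 0 0 0 20 1;35.2 7 0 0 0 22.5 1;38.9 8.6 0 0 0 25 1;42.5 10.4 0 0 0 27.5 1;46 12.3 0 0 0 30 1'; python3 rib.py;  python3 -m creep '1.6 0 0 0 0 1 1;3.2 0.1 0 0 0 2 1;4.8 0.1 0 0 0 3 1;6.4 0.2 0 0 0 4 1;8 0.4 0 0 0 5 1;9.6 0.5 0 0 0 6 1;11.2 0.7 0 0 0 7 1;12.8 0.9 0 0 0 8 1;12.8 0.9 0 0 0 8 1'; python3 rib.py
```

```text
time_s: 13.25
tcp_pos: [0.5014, -0.0343, 0.0508]
orientation: [-2.378, -2.052, 0.001]
force: [0.0, -0.5, 1.4]
gripper_width: 1.003
time_s: 14.45
tcp_pos: [0.5205, 0.0093, 0.0517]
orientation: [-2.83, -1.363, -0.0]
force: [-0.1, -0.1, 0.3]
gripper_width: 0.997
time_s: 15.65
tcp_pos: [0.5586, 0.0381, 0.0516]
orientation: [-3.086, -0.585, 0.001]
force: [-1.4, 0.1, 0.3]
gripper_width: 1.002
side n 15 centroid [-3.1 30.1] joint deg -6.0
time_s: 16.65
tcp_pos: [0.5713, 0.0415, 0.0513]
orientation: [-3.12, -0.37, -0.001]
force: [-0.9, -0.3, -1.1]
gripper_width: 1.004
side n 14 centroid [ 3.9 29.3] joint deg 7.6
```

```bash
python3 -m creep '-6.4 0.2 0 0 0 -4 1;-12.8 0.9 0 0 0 -8 1;-12.8 0.9 -15 0 0 -8 1;-12.8 0.9 -35 0 0 -8 1;-22 2.7 -55 0 0 -14 1;-34 -3 -75 0 0 -22 1;-46 -17.7 -75 0 0 -30 1;-57 -30 -75 0 0 -38 1;-66 -32 -75 0 0 -46 1;-74 -30 -75 0 0 -54 1;-81 -30 -75 0 0 -62 1;-85.3 -30 -75 0 0 -68 1'; python3 rib.py;python3 look.py c6
```

```text
time_s: 17.95
tcp_pos: [0.4803, 0.05, 0.1264]
orientation: [-2.374, -2.057, 0.001]
force: [-0.4, -0.4, 0.0]
gripper_width: 1.001
top n 32 centroid [ 0.7 27.8] joint deg 1.4
side n 17 centroid [ 4.1 28.4] joint deg 8.2
t 18.05 tcp [0.48034128 0.04996934 0.12637755] shift mm [-82.   34.1  -0. ] yawy -8.490898721915853 rz 0.009101278084147069 toolz [-0.001 -0.    -1.   ] F [-0.   0.   0.1] q [ 0.03  0.52 -0.25  2.01  0.21  0.64 -0.51]
```

View pics/c6.png

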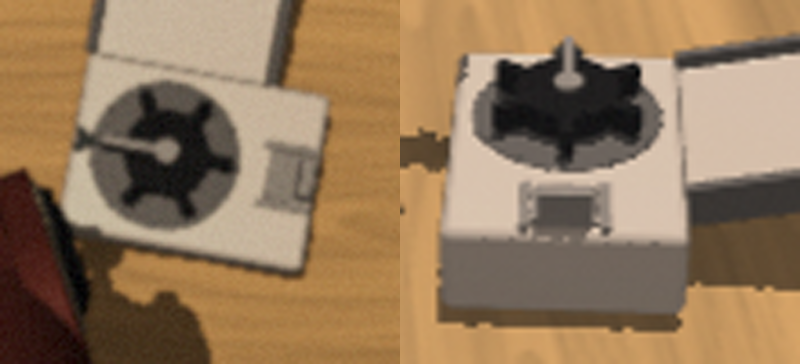

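The rib now points at the pointer in both views, and the tooth layout is on a stop. Next I move to the outer side of the latch, shutting the fingers on the way.

```bash
python3 -m creep '-20 0 -30 0 0 0 -1;-60 15 -50 0 0 0 -1;-95 40 -50 0 0 0 -1;-130 70 -50 0 0 0 -1;-165 95 -50 0 0 0 -1;-200 115 -50 0 0 0 -1;-227 126 -50 0 0 0 -1;-227 126 -20 0 0 0 -1;-227 126 20 0 0 0 -1;-227 126 30 0 0 0 -1;-227 126 30 0 0 0 -1'; python3 -c "
from w import *
tgt(.5715,-.1932,-8.5)"
```

```text
time_s: 19.25
tcp_pos: [0.5713, -0.1919, 0.0947]
orientation: [-2.377, -2.049, 0.004]
force: [-0.2, 0.2, 0.2]
gripper_width: -0.003
t 19.25 tcp [ 0.57128112 -0.19191991  0.0946811 ] shift mm [-1.2  0.4 -0. ] yawy -8.463935156423181 rz 0.03606484357681872 toolz [-0.004  0.001 -1.   ] F [-0.2  0.2  0.2] q [ 0.43  0.71 -0.24  1.7   0.22  0.76 -0.06]
```

```bash
python3 -m creep '0 0 15 0 0 0 -1;0 0 26 0 0 0 -1;0 0 30 0 0 0 -1;8 0 30 0 0 0 -1;16 0 30 0 0 0 -1;19 0 30 0 0 0 -1;22 0 30 0 0 0 -1;25 0 30 0 0 0 -1;28 0 30 0 0 0 -1;31 0 30 0 0 0 -1;34 0 30 0 0 0 -1;36 0 30 0 0 0 -1'; python3 -m creep '1 0 0 0 0 0 -1;2 0 0 0 0 0 -1;3 0 0 0 0 0 -1;4 0 0 0 0 0 -1;5 0 0 0 0 0 -1;6 0 0 0 0 0 -1;6 0 0 0 0 0 -1'; python3 look.py c7
```

```text
time_s: 20.45
tcp_pos: [0.5778, -0.1573, 0.0665]
orientation: [2.379, 2.051, -0.0]
force: [0.4, -1.1, 1.7]
gripper_width: -0.002
time_s: 21.15
tcp_pos: [0.5787, -0.1507, 0.0663]
orientation: [2.379, 2.052, 0.001]
force: [0.4, -0.2, 0.3]
gripper_width: -0.002
t 21.15 tcp [ 0.57872673 -0.15065644  0.0663495 ] shift mm [102.  -92.7   0. ] yawy -8.430462498563982 rz 0.06953750143601845 toolz [ 0.  0. -1.] F [ 0.4 -0.2  0.3] q [ 0.35  0.74 -0.22  1.74  0.23  0.69 -0.14]
```

View pics/c7.png

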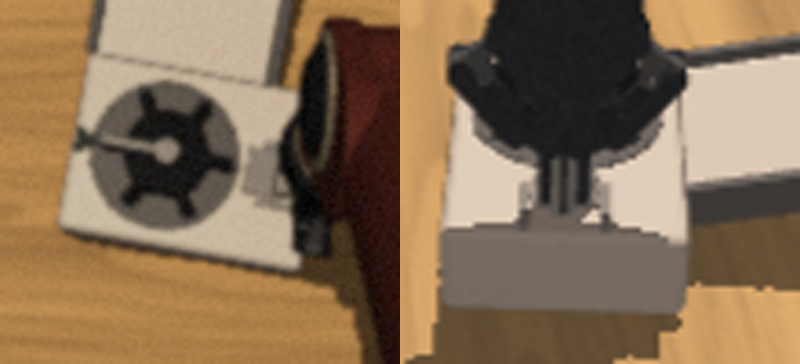

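The latch has moved part of the way in and the rib is unchanged. No end-stop force yet, so I'll push on gently.

```bash
python3 -m creep '1 0 0 0 0 0 -1;2 0 0 0 0 0 -1;3 0 0 0 0 0 -1;3 0 0 0 0 0 -1'; python3 -m creep '1 0 0 0 0 0 -1;2 0 0 0 0 0 -1;2 0 0 0 0 0 -1'; python3 -m creep '1 0 0 0 0 0 -1;2 0 0 0 0 0 -1;2 0 0 0 0 0 -1'; python3 rib.py
```

```text
time_s: 21.65
tcp_pos: [0.5788, -0.1481, 0.0662]
orientation: [-2.379, -2.052, 0.001]
force: [0.4, -2.2, 0.1]
gripper_width: 0.001
time_s: 21.95
tcp_pos: [0.5789, -0.1481, 0.0663]
orientation: [2.379, 2.049, -0.003]
force: [0.4, -5.7, 0.1]
gripper_width: 0.001
time_s: 22.25
tcp_pos: [0.5789, -0.148, 0.0663]
orientation: [2.379, 2.047, -0.006]
force: [-0.4, -7.9, -0.2]
gripper_width: 0.001
top n 33 centroid [ 0.9 28.1] joint deg 1.9
```

The arm is against the stop: force is rising with no motion, and the tab face is about 89 mm from the axis. I'll retract and check.

```bash
python3 -m creep '-8 0 0 0 0 0 -1;-20 0 0 0 0 0 -1;-40 0 0 0 0 0 -1;-45 0 -30 0 0 0 -1;-50 0 -70 0 0 0 -1;-60 -20 -110 0 0 0 -1;-80 -60 -130 0 0 0 -1;-90 -100 -140 0 0 0 -1;-100 -130 -140 0 0 0 -1;-100 -130 -140 0 0 0 -1;-100 -130 -140 0 0 0 -1'; python3 rib.py; python3 look.py c8; python3 -c "
from h import *
cv2.imwrite('pics/top9.png',env.get_image('top')['image'])"
```

```text
time_s: 23.45
tcp_pos: [0.4362, -0.2236, 0.2066]
orientation: [-2.379, -2.051, -0.002]
force: [0.3, 0.7, 0.2]
gripper_width: 0.001
top n 31 centroid [ 0.7 28.5] joint deg 1.5
side n 18 centroid [ 3.  28.8] joint deg 6.0
t 23.55 tcp [ 0.43759628 -0.22314553  0.20634252] shift mm [194.3  36.6   0.3] yawy -8.355919921821869 rz 0.1440800781781313 toolz [ 0.001  0.001 -1.   ] F [ 0.1  0.9 -0.3] q [ 0.64  0.41 -0.29  1.9   0.15  0.85  0.12]
```

View pics/c8.png

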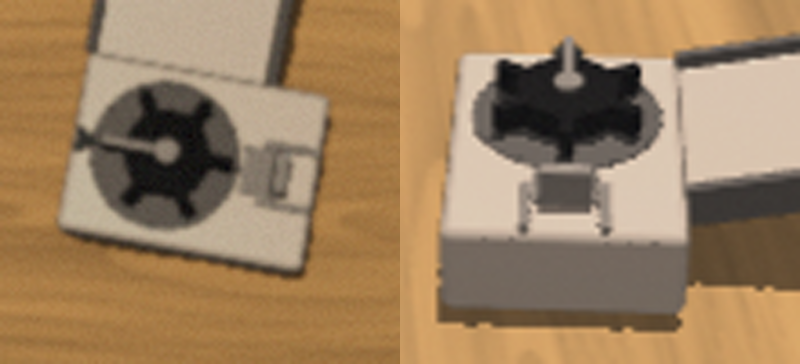

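View pics/top9.png

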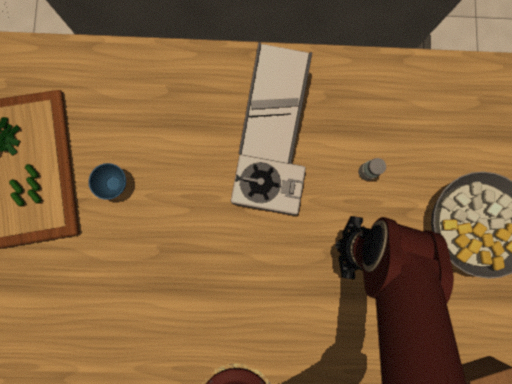

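The rib is on the pointer and the latch tab is home. The bowl is at (108,182) and the jar at (373,169), both unchanged. The arm hides the mill from above, so I'll check it in the side view by comparing pixels with the first picture.

```bash
python3 - <<'E'
from h import *
a=cv2.imread("pics/side0.png"); b=env.get_image("side")["image"]
for n,(x0,x1,y0,y1) in dict(mill=(205,240,270,330),jar=(298,334,265,320),bowl=(235,270,132,164)).items():
    d=cv2.absdiff(a,b)[y0:y1,x0:x1].max(2); print(n,np.mean(d).round(1),(d>40).sum(),d.size)
cv2.imwrite("pics/side9.png",b)
E
```

```text
mill 18.5 249 2100
jar 14.1 0 1980
bowl 14.8 35 1120
```

View pics/side9.png

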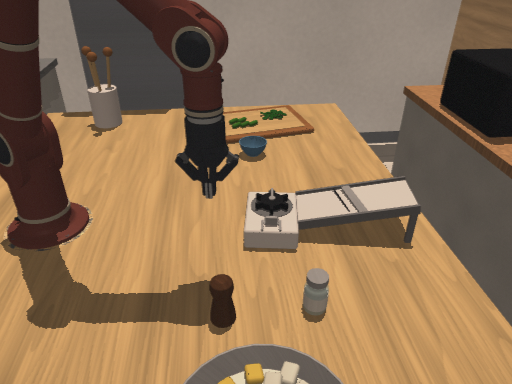

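The mill at (222,300), the jar at (316,292) and the bowl are all where they started. The mill difference is the arm's shadow. The arm is clear of everything, so I'm handing in.

```bash
python3 -c "
from bench import env
print(env.hand_in())"
```

```text
the job is handed in; nothing more can be done
None
```

The wheel is set to the pointer and the latch is pushed home. I handed the job in at about 24 s; it gave no verdict.

- **Wheel:** It started 6 clicks before the pointer. I turned it clockwise with one open fingertip in three two-click strokes. After each stroke I lifted the finger clear and checked the rib in the camera images. At the end the rib lies on the pointer in both views.
- **Latch:** I pushed it with the shut fingertips until it stopped moving and the force rose to about 8 N. The tab face was then about 89 mm from the wheel axis, against 90 mm given for fully home. The rib did not move.
- **Loose items:** The bowl, jar and mill show in the same places as at the start. The arm hid the mill from above, so I checked it in the side view only. The pixel differences around the mill are the arm's shadow.
- **Checks that disagreed:** In the last check the top view put the rib at +1.5° and the side view at +6°. I put the side figure down to that view seeing only part of the rib and catching other bright pixels. With stops every 30°, and the teeth in the same layout as at the start, the wheel can only be resting at 0.

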